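# Index the welding positioner and swing the torch over

## Task

Set up the next weld: with a fingertip, push the turntable round by its bars until the long bar points straight at the index post and leave it there, then push the torch arm round until it is fully home against its stop, with the torch above the flanged pipe. Only push: do not grip the bars or the arm, do not touch or shift the flanged pipe on the turntable, and leave everything else on the table where it is.

Things in the scene. Friction and masses are not known exactly. Their poses are not given: they have to be found in the camera images.
- positioner: hand-turned welding positioner, fixed to the table: a round foot with the turntable on it, and a flat foot bar to a 26 mm post, 240 mm away along the positioner's +y, that carries the torch arm. Origin on the turntable's vertical axis at table height
- turntable (a joint): turntable angle, rad, positive anticlockwise from above; turns freely any way through more than a full turn, about 0.12 N m of friction, stays where it is left, does not coast. At 0 the long bar points along the positioner's +x.
- turntable_center (a point): centre of the faceplate's top, on the turntable's axis, 70 mm above the table. The steel faceplate is 150 mm across. Four flat steel bars stick out from under it at right angles, each 14 mm wide and 16 mm tall (42 to 58 mm above the table); one is long, its end 165 mm from the axis, three are short, ending 125 mm from the axis. Any bar may be pushed, from either side
- long_bar_tip (a point): end of the long bar, 165 mm from the axis, 50 mm above the table
- index_mark (a point): where the end of the long bar must come: 165 mm from the turntable's axis, 50 mm up, just in front of the 10 mm round nib of the index post. The post is a fixed steel block 16 x 16 mm, 66 mm tall, 205 mm from the axis; its nib points at the axis and ends 176 mm from it
- torch_arm (a joint): torch arm angle, rad: 0 is fully home against the stop, arm pointing from its post to the turntable's axis, torch over the workpiece; it grows as the arm swings away clockwise from above, to 2.7. So the arm is pushed home anticlockwise (seen from above). About 0.22 N m of friction; stays where it is left
- torch_pivot (a point): on the vertical axis of the torch arm, at the arm's mid-height, 180 mm above the table. The arm is a level aluminium bar 16 mm wide, 18 mm tall (171 to 189 mm above the table), free from 20 to 218 mm from this axis. The post's hub is 40 mm across and its top stands 200 mm above the table
- torch_nozzle (a point): lower tip of the copper nozzle of the torch, 240 mm from the pivot axis, 140 mm above the table; the torch's black holder is 28 x 36 mm at the arm's end, and the torch rises to 255 mm above the table
- workpiece_center (a point): centre of the workpiece, half-way up: a flanged pipe stub standing loose in the middle of the turntable, flange 72 mm across and 10 mm thick, pipe 42 mm across, 58 mm tall overall, 0.3 to 0.5 kg. Its top is 128 mm above the table
- square_tube: bystander: aluminium square tube offcut 40 x 40 x 200 mm, lying; origin at its underside
- table_pin: bystander: standing steel pin with black head, 40 mm across, 68 mm tall; origin at its underside
- magnet: bystander: flat red triangular welding magnet, 90 x 90 x 18 mm; origin at its underside
- hammer: bystander: hammer lying on the table; origin at its underside
- clamp: bystander: F-clamp lying on the table, 300 mm long; origin at its underside
- wire_spool: bystander: wire spool, 196 mm across, 90 mm tall; origin at its underside
- wire_brush: bystander: brush lying on the table; origin at its underside
- workpiece: the same workpiece; origin at the centre of its underside
Things that resemble listed ones, but are neither listed nor needed, are in the scene too. What is shaped like the part that bears index_mark but brown or purple is not meant.

How it is judged:
By the outcome, as a careful person would: the job done as asked, in the order asked, and still so for the second after the job is handed in, with the robot touching nothing.
It also fails if it takes over 67 s, if anything falls off the work surface, if the arm or the gripper's body presses on something with over 40 N, if the wrist force passes 120 N, or if a joint passes its speed limit or range.

## Robot

A 7-joint arm with a two-finger parallel gripper is mounted at the origin on the work surface. World frame = base frame: x ahead of the robot, y to its left, z up, the work surface at z = 0. Lengths are in m, angles in rad, forces in N, time in s.
With the tool pointing down it reaches from about 0.4 to 0.85 m from the base axis. Payload 4.5 kg.
Tool frame: the origin (TCP) lies on the centre line of the jaws, within the pads' length; the fingertips stand 17 mm ahead of it and the grasp point (between the pads) lies 2 mm behind it (r.tip_reach is the distance from the TCP to the fingertips, in m); z points along the fingers, y is the line along which they close (so a half turn about z gives the same grasp; the last joint's range is limited). The gripper opens to 88 mm and grips with 3 to 60 N. Pads are 18 mm wide; open, the fingers measure 123 mm over their backs; the gripper's body (75 mm by 187 mm) begins 45 mm behind the grasp point.
Start: joints at [-1.2, 0.689, -0.195, 1.565, 0.157, 0.902, -0.215], TCP at [0.207, 0.59, 0.256] pointing down, gripper open.
Joint ranges: [-3.01, 3.01], [-0.46, 2.08], [-1.47, 1.51], [0.13, 2.56], [-1, 4.14], [0.04, 2.09], [-2.66, 2.66]. Speed limits (rad/s): [2.57, 2.57, 3.14, 3.14, 3.14, 3.14, 3.14].

## Interface

Orientations are given as a unit quaternion [x, y, z, w].
In Python, from plant import r gives the robot as it stands.
- The arm moves only by the tool step_arm, never from a script. Its argument "steps" is a list of rows, each a list of 7 numbers: the shift along the tool's x, y, z in cm, then the turn, a rotation vector about the tool's x, y, z in degrees, then the gripper's target within -1 to 1 (shut at 1, half-way at 0, fully open at -1). A call has 1 to 8 rows; each row shifts and turns the commanded pose from where the row before left it, along the tool's axes as they then stand; what a row does not reach is not made up. A row lasts 1/8 s, in which the tool goes at most 62.5 mm and 10.7 degrees, less where a joint would pass 70% of its speed; a pose out of reach is approached as far as the arm can. A call with a gripper value outside its range is refused whole. The fingers move at their own pace and stop on an object; "force" is the grip in N (left out, the last holds). Time passes only in rows, so rows that do not move let the fingers close. It gives the time, the measured TCP pose, the force, the opening and the grip force at its end, in the units of the state.
- r.get_state(): the state, without advancing time (a new reading comes with each control period).
- r.snapshot(name): name is "side" or "top" or "wrist"; returns a dict with "pixels" (384x512x3 uint8, red, green, blue), "fx", "fy", "cx", "cy" (pixels), "cam_to_world" (4x4, takes a point from camera to world coordinates). Camera axes: x right, y down, z forward; pixel columns grow to the right and rows downward; lengths in m; the calibration is good to about 2 mm. A picture is of the moment at which its call begins. There is no depth.
- r.finish_job(): hands the job in; it is judged then, once.
The state is a dict: "clock": time; "q": joint angles; "qd": joint speeds; "joint_torque": joint torques, N m; "tool_pos": TCP position; "eef_rot": TCP orientation; "contact_force": force on the tool from outside, world axes, zero at the start; "moment": the same for the moment, N m; "opening": opening from 0.0 (shut) to 1.0 (fully open); "finger_force": force on a finger pad.
Only numpy, scipy, OpenCV 4.12 (cv2) and the standard library are available. Lean on these libraries where they do the work, as an engineer would, in place of code of your own. Each camera call takes 0.05 s, during which the arm holds its last target. There are 200 camera calls.

## Working session

There is one attempt and no reset: what is moved stays moved. The work goes in short steps, Python scripts to look and compute and a tool call to move; the robot and the scene stay as the last step left them, time stands still between calls to the robot, and variables do not carry over. Pictures are saved under pics/ and viewed, at most 10 in all, crops included, and the job is handed in when it is done.

Besides the shell and the picture viewer there is one more tool, called by a JSON object that holds its "name" and its "arguments". step_arm: Moves the arm, as the interface text tells. Its arguments: {"type":"object","properties":{"steps":{"type":"array","items":{"type":"array","items":{"type":"number"}}},"force":{"type":"number"}},"required":["steps"]}

```bash
ls; mkdir -p pics; python3 - <<'E'
from plant import r
import cv2,numpy as np,pickle
for n in("top","side"):
    s=r.snapshot(n);cv2.imwrite(f"pics/{n}0.png",cv2.resize(s["pixels"][:,:,::-1],(800,600),interpolation=cv2.INTER_CUBIC));pickle.dump(s,open(n+"0.pkl","wb"))
    print(n,s["fx"],s["fy"],s["cx"],s["cy"],np.round(s["cam_to_world"],3))
print(r.get_state())
E
```

```text
pics
top 461.68341077214455 461.68341077214455 255.75624342753784 194.05597941706782 [[-0.008 -0.999  0.038  0.445]
 [-1.     0.007 -0.014  0.024]
 [ 0.014 -0.038 -0.999  1.568]
 [ 0.     0.     0.     1.   ]]
side 421.5096222447563 421.5096222447563 260.91738818824325 190.81456554991223 [[-0.821 -0.422  0.384 -0.085]
 [-0.57   0.615 -0.545  0.889]
 [-0.006 -0.666 -0.746  1.338]
 [ 0.     0.     0.     1.   ]]
{'clock': 0.1, 'q': array([-1.20021065,  0.68988338, -0.19450502,  1.56624661,  0.15733482,
        0.90250005, -0.21510523]), 'qd': array([-0.00078878, -0.00257046,  0.00075468, -0.00402078, -0.00043458,
        0.00053831, -0.001477  ]), 'joint_torque': array([-3.36046935e-03, -5.28504467e+01, -1.27141602e+00, -1.53838384e+01,
       -5.25011960e-02,  1.98153102e-03,  2.57673162e-05]), 'tool_pos': array([0.20641059, 0.58935795, 0.25499853]), 'eef_rot': array([ 1.67557726e-01,  9.85861924e-01, -8.19995273e-04, -5.88999999e-05]), 'contact_force': array([ 0.86582906, -0.09568366, -0.24511828]), 'moment': array([-0.05877361, -0.0165305 , -0.00671762]), 'finger_force': 0.0, 'opening': 0.9992191448744857}
```

View pics/top0.png

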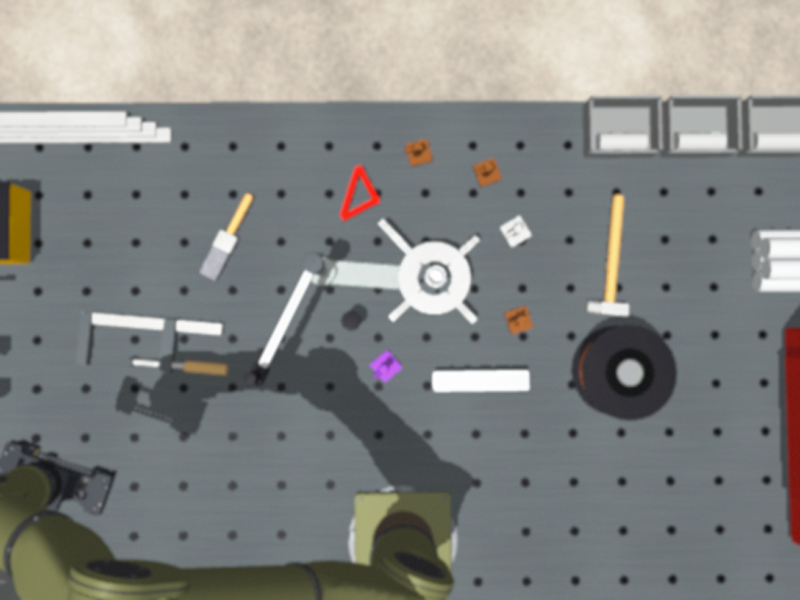

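View pics/side0.png

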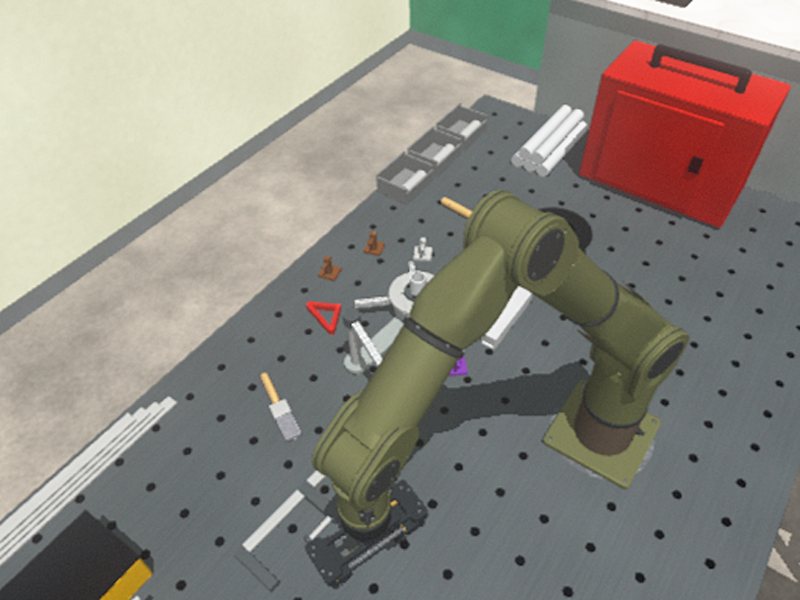

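Top view (800×600): turntable centre ~(435,277), long bar tip ~(382,222), steel index post ~(516,231), torch post hub ~(318,265), arm end/torch ~(260,372). The brown and purple posts are decoys, and the table pin is at ~(352,318).

```bash
cat > h.py <<'E'
import numpy as np,pickle,cv2
def proj(s,p):
    T=np.linalg.inv(s["cam_to_world"]);c=T[:3,:3]@np.array(p)+T[:3,3];return np.array([s["fx"]*c[0]/c[2]+s["cx"],s["fy"]*c[1]/c[2]+s["cy"]])
def ray(s,u,v,z):
    T=s["cam_to_world"];d=T[:3,:3]@np.array([(u-s["cx"])/s["fx"],(v-s["cy"])/s["fy"],1]);o=T[:3,3];return o+d*(z-o[2])/d[2]
E
python3 - <<'E'
from h import *
s=pickle.load(open("top0.pkl","rb"));k=1.5625
P=lambda n,u,v,z:print(n,np.round(ray(s,u/k,v/k,z),3))
g=s["pixels"].astype(int)
# faceplate bright blob
P("tt",435,277,.07);P("tip",382,222,.058);P("opp short",475,320,.058);P("short r",478,238,.058);P("short l",392,319,.058);P("post",516,231,.06);P("postbase",516,231,.0)
P("hub",318,265,.2);P("armend",264,362,.189);P("pin",353,318,.068);P("purple",386,366,.06);P("magnet",345,217,.018);P("magnet2",380,202,.018);P("tube l",432,381,.04);P("tube tr",529,371,.04);P("brown",518,320,.06)
x,y,w,h=270,225,270,190
c=s["pixels"][130:260,190:360,::-1]
cv2.imwrite("pics/crop0.png",cv2.resize(c,(785,600),interpolation=cv2.INTER_CUBIC))
E
```

```text
tt [ 0.556 -0.071  0.07 ]
tip [0.673 0.039 0.058]
opp short [ 0.466 -0.155  0.058]
short r [ 0.638 -0.163  0.058]
short l [0.469 0.019 0.058]
post [ 0.652 -0.243  0.06 ]
postbase [ 0.661 -0.254  0.   ]
hub [0.571 0.159 0.2  ]
armend [0.387 0.264 0.189]
pin [0.472 0.1   0.068]
purple [0.371 0.032 0.06 ]
magnet [0.691 0.119 0.018]
magnet2 [0.723 0.043 0.018]
tube l [ 0.338 -0.064  0.04 ]
tube tr [ 0.357 -0.27   0.04 ]
brown [ 0.465 -0.245  0.06 ]
```

View pics/crop0.png

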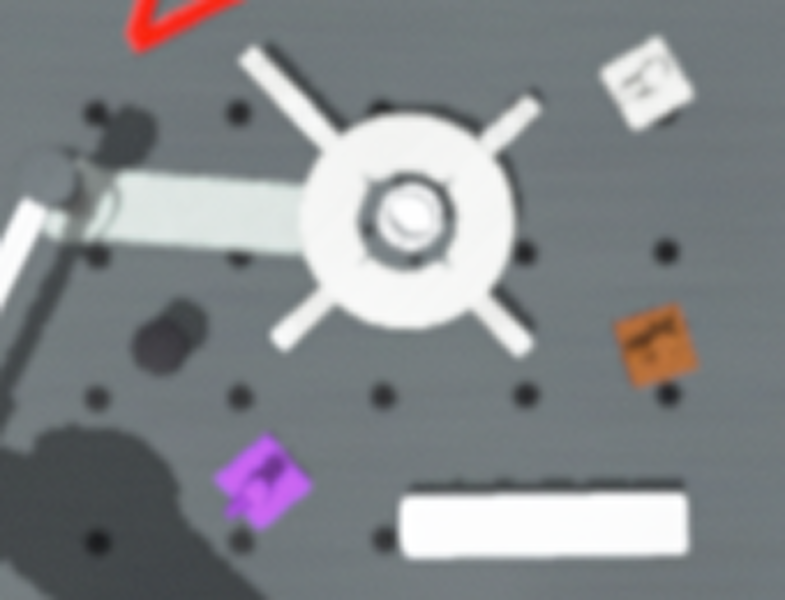

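Crop shows the faceplate centre at ~(408,220), long bar tip (250,55), white index post (648,83). Now refining angles, numerically.

```bash
cat >> h.py <<'E'
def tt_meas(s,c,r0=.09,r1=.155,nominal=None):
    """brightness-weighted bar angle at z=.058 for radii r0..r1; c=(x,y)"""
    g=cv2.cvtColor(s["pixels"],cv2.COLOR_RGB2GRAY).astype(np.float32)
    A=np.radians(np.arange(-180,180,.25));acc=[]
    for R in np.arange(r0,r1,.004):
        uv=np.array([proj(s,(c[0]+R*np.cos(a),c[1]+R*np.sin(a),.058)) for a in A],np.float32)
        acc.append(cv2.remap(g,uv[None,:,0].copy(),uv[None,:,1].copy(),cv2.INTER_LINEAR)[0])
    return np.degrees(A),np.array(acc)
def peak(A,m,a0,w=9):
    k=np.abs((A-a0+180)%360-180)<w;x=m[k];x=np.clip(x-(x.min()+x.max())/2,0,None);return a0+((((A[k]-a0+180)%360)-180)*x).sum()/x.sum()
E
python3 - <<'E'
from h import *
s=pickle.load(open("top0.pkl","rb"))
g=cv2.cvtColor(s["pixels"],cv2.COLOR_RGB2GRAY)
# disc centre from the crop edges
px=(190+408/4.6176-.4,130+219.5/4.615-.4)
# refine: threshold + hough
b=cv2.HoughCircles(cv2.GaussianBlur(cv2.resize(g[130:225,230:330],None,fx=4,fy=4,interpolation=cv2.INTER_CUBIC),(5,5),0),cv2.HOUGH_GRADIENT,1.5,100,param1=150,param2=20,minRadius=80,maxRadius=110)
print("hough",b[0][:2] if b is not None else None)
for p in [px]+([(230+b[0][0][0]/4-.4,130+b[0][0][1]/4-.4)] if b is not None else []):
    c=ray(s,*p,.07);print(p,c)
    A,M=tt_meas(s,c[:2])
    for a0,r in((43,16),(-47,8),(-133,8),(133,8)):
        print(a0,[round(peak(A,row,a0),2) for row in M[:r]][::3],round(peak(A,M[2:r].mean(0),a0),2))
    m=(g>185).astype(np.uint8);m[:, :318]=0;m[:,345:]=0;m[:130]=0;m[:,:][165:]=0
    ct=cv2.findContours(m,cv2.RETR_EXTERNAL,cv2.CHAIN_APPROX_NONE)[0];ct=max(ct,key=cv2.contourArea)
    for z in(0,.01):
        w=np.array([ray(s,*q[0],z)[:2]*1000 for q in ct],np.float32);q=cv2.minAreaRect(w)
        d=np.array(q[0])/1000-c[:2];print("plate",z,q,"dist",np.hypot(*d),"ang",np.degrees(np.arctan2(d[1],d[0])))
E
```

```text
hough [[192.75 189.75  92.15]
 [336.75 204.75 107.45]]
(277.9575883575884, 177.1622968580715) [ 0.55617143 -0.06960945  0.07      ]
43 [np.float64(43.93), np.float64(43.82), np.float64(43.48), np.float64(43.51), np.float64(43.47), np.float64(43.55)] 43.54
-47 [np.float64(-47.17), np.float64(-47.22), np.float64(-47.36)] -47.36
-133 [np.float64(-137.92), np.float64(-137.95), np.float64(-137.86)] -137.92
133 [np.float64(132.69), np.float64(132.68), np.float64(132.55)] 132.59
plate 0 ((661.2894897460938, -251.65048217773438), (51.63999557495117, 51.76519012451172), 30.578582763671875) dist 0.2102111910200081 ang -59.99607801859306
plate 0.01 ((659.9073486328125, -249.89309692382812), (51.310569763183594, 51.43503952026367), 30.578536987304688) dist 0.2079984016879257 ang -60.08370964706671
(np.float32(277.7875), np.float32(177.0375)) [ 0.5565822  -0.06905968  0.07      ]
43 [np.float64(43.86), np.float64(43.74), np.float64(43.41), np.float64(43.45), np.float64(43.42), np.float64(43.5)] 43.49
-47 [np.float64(-47.59), np.float64(-47.6), np.float64(-47.7)] -47.71
-133 [np.float64(-137.87), np.float64(-137.93), np.float64(-137.83)] -137.89
133 [np.float64(133.12), np.float64(133.06), np.float64(132.89)] 132.95
plate 0 ((661.2894897460938, -251.65048217773438), (51.63999557495117, 51.76519012451172), 30.578582763671875) dist 0.21048282004614402 ang -60.167744417835294
plate 0.01 ((659.9073486328125, -249.89309692382812), (51.310569763183594, 51.43503952026367), 30.578536987304688) dist 0.20827100370737353 ang -60.25708503521446
```

```bash
cat >> h.py <<'E'
def st():
    from plant import r
    s=r.get_state();x,y=s["eef_rot"][:2];return s["tool_pos"],np.degrees(np.arctan2(2*y*y-1,2*x*y)),s
def plan(wps,p=None,phi=None,dp=.045,da=8.):
    """wps: (x,y,z,phi deg of tool y). prints rows, tool down"""
    if p is None: p,phi,_=st()
    p=np.array(p);rows=[]
    for *t,f in wps:
        n=max(1,int(np.ceil(max(np.linalg.norm(t-p)/dp,abs(f-phi)/da))))
        P0,F0=p.copy(),phi
        for i in range(1,n+1):
            w=P0+(np.array(t)-P0)*i/n-p;a=np.radians(phi)
            y=np.array([np.cos(a),np.sin(a)]);x=np.array([-y[1],y[0]])
            row=[round(x@w[:2]*100,2),round(y@w[:2]*100,2),round(-w[2]*100,2),0,0,round(phi-F0-(f-F0)*i/n,1),1]
            p=p+np.r_[(x*row[0]+y*row[1])/100,-row[2]/100];phi-=row[5];rows.append(row)
    for i in range(0,len(rows),8):print([[float(v) for v in q] for q in rows[i:i+8]])
    print("end",np.round(p,4),round(phi,2))
C=np.array([.5564,-.0693])
def bar(a,off,R=.14,z=.060,phi=None):
    t=np.radians(a);u=np.array([np.cos(t),np.sin(t)]);n=np.array([-u[1],u[0]]);q=C+R*u+off*n
    return (*q,z,a if phi is None else phi)
E
python3 - <<'E'
from h import *
b=bar(43.3,.04)
print(b,st()[:2])
plan([(.25,.56,.36,65),(b[0],b[1],.34,43),(b[0],b[1],.15,43)])
E
```

```text
(np.float64(0.6308554519549144), np.float64(0.05582547971612108), 0.06, 43.3) (array([0.20641059, 0.58935795, 0.25499853]), np.float64(70.70827993501705))
[[-1.69, -0.44, -3.5, 0.0, 0.0, 1.9, 1.0], [-1.71, -0.39, -3.5, 0.0, 0.0, 1.9, 1.0], [-1.72, -0.33, -3.5, 0.0, 0.0, 1.9, 1.0], [-3.72, -1.97, 0.13, 0.0, 0.0, 1.5, 1.0], [-3.77, -1.88, 0.14, 0.0, 0.0, 1.4, 1.0], [-3.82, -1.78, 0.13, 0.0, 0.0, 1.5, 1.0], [-3.86, -1.68, 0.13, 0.0, 0.0, 1.5, 1.0], [-3.91, -1.59, 0.14, 0.0, 0.0, 1.4, 1.0]]
[[-3.94, -1.48, 0.13, 0.0, 0.0, 1.5, 1.0], [-3.98, -1.38, 0.13, 0.0, 0.0, 1.5, 1.0], [-4.01, -1.28, 0.14, 0.0, 0.0, 1.4, 1.0], [-4.05, -1.18, 0.13, 0.0, 0.0, 1.5, 1.0], [-4.07, -1.07, 0.13, 0.0, 0.0, 1.5, 1.0], [-4.1, -0.96, 0.14, 0.0, 0.0, 1.4, 1.0], [-4.13, -0.87, 0.13, 0.0, 0.0, 1.5, 1.0], [-4.14, -0.75, 0.13, 0.0, 0.0, 1.5, 1.0]]
[[-4.16, -0.65, 0.14, 0.0, 0.0, 1.4, 1.0], [-4.18, -0.55, 0.13, 0.0, 0.0, 1.5, 1.0], [0.0, 0.0, 3.8, 0.0, 0.0, 0.0, 1.0], [0.0, 0.0, 3.8, 0.0, 0.0, 0.0, 1.0], [0.0, 0.0, 3.8, 0.0, 0.0, 0.0, 1.0], [0.0, 0.0, 3.8, 0.0, 0.0, 0.0, 1.0], [0.0, 0.0, 3.8, 0.0, 0.0, 0.0, 1.0]]
end [0.6308 0.0558 0.15  ] 43.01
```

{"name": "step_arm", "arguments": {"steps": [[-1.7, -0.4, -3.5, 0, 0, 2, 1], [-1.7, -0.4, -3.5, 0, 0, 2, 1], [-1.7, -0.3, -3.5, 0, 0, 2, 1], [-3.7, -2.0, 0.1, 0, 0, 1.5, 1], [-3.8, -1.9, 0.1, 0, 0, 1.5, 1], [-3.8, -1.8, 0.1, 0, 0, 1.5, 1], [-3.9, -1.7, 0.1, 0, 0, 1.5, 1], [-3.9, -1.6, 0.1, 0, 0, 1.5, 1]]}}

```text
clock: 1.1
tool_pos: [0.3763, 0.3898, 0.3554]
eef_rot: [0.283, 0.959, -0.0, -0.0]
contact_force: [-0.0, 0.6, 0.2]
opening: 0.111
finger_force: 0.0
```

{"name": "step_arm", "arguments": {"steps": [[-3.9, -1.5, 0.1, 0, 0, 1.5, 1], [-4, -1.4, 0.1, 0, 0, 1.5, 1], [-4, -1.3, 0.1, 0, 0, 1.5, 1], [-4, -1.2, 0.1, 0, 0, 1.5, 1], [-4.1, -1.1, 0.1, 0, 0, 1.5, 1], [-4.1, -1.0, 0.1, 0, 0, 1.5, 1], [-4.1, -0.9, 0.1, 0, 0, 1.5, 1], [-4.1, -0.8, 0.1, 0, 0, 1, 1]]}}

```text
clock: 2.1
tool_pos: [0.5741, 0.1181, 0.3473]
eef_rot: [0.377, 0.926, -0.0, -0.0]
contact_force: [0.2, 0.6, 0.3]
opening: 0.006
finger_force: 0.0
```

{"name": "step_arm", "arguments": {"steps": [[-4.2, -0.6, 0.1, 0, 0, 1, 1], [-4.2, -0.6, 0.1, 0, 0, 1, 1], [0, 0, 0, 0, 0, 0, 1], [0, 0, 0, 0, 0, 0, 1]]}}

```text
clock: 2.6
tool_pos: [0.6242, 0.0525, 0.3452]
eef_rot: [0.393, 0.92, 0.0, -0.001]
contact_force: [-0.2, 0.4, 0.5]
opening: 0.003
finger_force: 0.0
```

```bash
python3 - <<'E'
from h import *
p,f,s=st();print(p,f,s["contact_force"],s["q"])
b=bar(43.3,.04)
plan([(b[0],b[1],.20,43),(b[0],b[1],.06,43)])
E
```

```text
[0.62419264 0.05245437 0.34517445] 43.74655455296537 [-0.16663059  0.39491995  0.53510639] [-0.13106003  0.60055357 -0.04705432  1.44294359  0.02844125  1.10010637
  0.58069647]
[[-0.05, 0.18, 3.63, 0.0, 0.0, 0.2, 1.0], [-0.06, 0.18, 3.63, 0.0, 0.0, 0.2, 1.0], [-0.05, 0.18, 3.63, 0.0, 0.0, 0.2, 1.0], [-0.05, 0.18, 3.63, 0.0, 0.0, 0.1, 1.0], [-0.0, -0.0, 3.5, 0.0, 0.0, 0.0, 1.0], [-0.0, -0.0, 3.5, 0.0, 0.0, 0.0, 1.0], [-0.0, -0.0, 3.5, 0.0, 0.0, 0.0, 1.0], [-0.0, -0.0, 3.5, 0.0, 0.0, 0.0, 1.0]]
end [0.6309 0.0559 0.06  ] 43.05
```

{"name": "step_arm", "arguments": {"steps": [[0, 0.2, 3.6, 0, 0, 0.2, 1], [0, 0.2, 3.6, 0, 0, 0.2, 1], [-0.1, 0.2, 3.6, 0, 0, 0.2, 1], [-0.1, 0.2, 3.6, 0, 0, 0.1, 1], [0, 0, 3.5, 0, 0, 0, 1], [0, 0, 3.5, 0, 0, 0, 1], [0, 0, 3.5, 0, 0, 0, 1], [0, 0, 3.5, 0, 0, 0, 1]]}}

```text
clock: 3.6
tool_pos: [0.6314, 0.058, 0.061]
eef_rot: [0.398, 0.918, 0.001, -0.0]
contact_force: [0.6, 0.6, -0.2]
opening: 0.006
finger_force: 0.0
```

{"name": "step_arm", "arguments": {"steps": [[0, 0, 0, 0, 0, 0, 1], [0, 0, 0, 0, 0, 0, 1]]}}

```text
clock: 3.85
tool_pos: [0.6325, 0.0568, 0.063]
eef_rot: [0.398, 0.917, 0.001, 0.001]
contact_force: [-0.2, -0.8, 0.6]
opening: 0.006
finger_force: 0.0
```

```bash
python3 - <<'E'
from h import *
p,f,s=st();print(p,f,s["contact_force"])
plan([bar(43,.018)]+[bar(a,.016) for a in np.arange(38,-51,-5)],da=5.5,dp=.015)
E
```

```text
[0.63253554 0.0568146  0.06300388] 43.0726076800698 [-0.18334367 -0.75042402  0.59303945]
[[-1.12, -0.09, 0.15, 0.0, 0.0, 0.0, 1.0], [-1.11, -0.08, 0.15, 0.0, 0.0, 0.1, 1.0], [-1.43, 0.08, 0.0, 0.0, 0.0, 5.0, 1.0], [-1.22, 0.09, 0.0, 0.0, 0.0, 5.0, 1.0], [-1.23, 0.09, 0.0, 0.0, 0.0, 5.0, 1.0], [-1.23, 0.08, 0.0, 0.0, 0.0, 5.0, 1.0], [-1.22, 0.09, 0.0, 0.0, 0.0, 5.0, 1.0], [-1.23, 0.09, 0.0, 0.0, 0.0, 5.0, 1.0]]
[[-1.22, 0.08, 0.0, 0.0, 0.0, 5.0, 1.0], [-1.23, 0.09, 0.0, 0.0, 0.0, 5.0, 1.0], [-1.23, 0.09, 0.0, 0.0, 0.0, 5.0, 1.0], [-1.22, 0.08, 0.0, 0.0, 0.0, 5.0, 1.0], [-1.23, 0.09, 0.0, 0.0, 0.0, 5.0, 1.0], [-1.22, 0.09, 0.0, 0.0, 0.0, 5.0, 1.0], [-1.23, 0.09, 0.0, 0.0, 0.0, 5.0, 1.0], [-1.23, 0.08, 0.0, 0.0, 0.0, 5.0, 1.0]]
[[-1.22, 0.09, 0.0, 0.0, 0.0, 5.0, 1.0], [-1.23, 0.09, 0.0, 0.0, 0.0, 5.0, 1.0], [-1.23, 0.08, 0.0, 0.0, 0.0, 5.0, 1.0], [-1.22, 0.09, 0.0, 0.0, 0.0, 5.0, 1.0]]
end [ 0.6636 -0.1608  0.06  ] -47.03
```

{"name": "step_arm", "arguments": {"steps": [[-0.8, 0, 0.1, 0, 0, 0, 1], [-0.8, 0, 0.1, 0, 0, 0, 1], [-0.7, 0, 0.1, 0, 0, 0, 1], [-0.7, 0, 0, 0, 0, 3, 1], [-0.7, 0, 0, 0, 0, 3, 1], [-0.7, 0, 0, 0, 0, 3, 1], [-0.7, 0, 0, 0, 0, 3, 1], [-0.7, 0, 0, 0, 0, 3, 1]]}}

```text
clock: 4.85
tool_pos: [0.6689, 0.0107, 0.0587]
eef_rot: [0.516, 0.856, 0.0, -0.0]
contact_force: [0.1, 0.8, 0.5]
opening: 0.008
finger_force: 0.5
```

```bash
cat >> h.py <<'E'
def where():
    p,f,s=st();d=p[:2]-C;print("R %.4f ang %.2f z %.4f phi %.2f"%(np.hypot(*d),np.degrees(np.arctan2(d[1],d[0])),p[2],f),"F",np.round(s["contact_force"],1),"bar(contact) %.2f"%(np.degrees(np.arctan2(d[1],d[0])-np.arcsin(.016/np.hypot(*d)))),"t",s["clock"])
E
python3 -c "
from h import *
where()"
```

```text
R 0.1381 ang 35.39 z 0.0587 phi 27.81 F [0.1 0.8 0.5] bar(contact) 28.74 t 4.85
```

{"name": "step_arm", "arguments": {"steps": [[-0.7, 0.1, 0, 0, 0, 3, 1], [-0.7, 0.1, 0, 0, 0, 3, 1], [-0.7, 0, 0, 0, 0, 3, 1], [-0.7, 0.1, 0, 0, 0, 3, 1], [-0.7, 0, 0, 0, 0, 3, 1], [-0.7, 0.1, 0, 0, 0, 3, 1], [-0.7, 0, 0, 0, 0, 3, 1], [-0.7, 0.1, 0, 0, 0, 3, 1]]}}

```text
clock: 5.85
tool_pos: [0.6902, -0.041, 0.0588]
eef_rot: [0.683, 0.73, 0.0, -0.0]
contact_force: [-0.2, 1.6, 0.2]
opening: 0.007
finger_force: 0.5
```

{"name": "step_arm", "arguments": {"steps": [[-0.7, 0.1, 0, 0, 0, 3, 1], [-0.7, 0, 0, 0, 0, 3, 1], [-0.7, 0, 0, 0, 0, 3, 1], [-0.7, 0.1, 0, 0, 0, 3, 1], [-0.7, 0, 0, 0, 0, 3, 1], [-0.7, 0.1, 0, 0, 0, 3, 1], [-0.7, 0, 0, 0, 0, 3, 1], [-0.7, 0.1, 0, 0, 0, 3, 1]]}}

```text
clock: 6.85
tool_pos: [0.6876, -0.0967, 0.0587]
eef_rot: [0.82, 0.572, -0.0, -0.0]
contact_force: [1.1, -0.0, 0.7]
opening: 0.002
finger_force: 0.5
```

```bash
python3 -c "
from h import *
where()"
```

```text
R 0.1340 ang -11.79 z 0.0587 phi -20.20 F [ 1.1 -0.   0.7] bar(contact) -18.65 t 6.85
```

{"name": "step_arm", "arguments": {"steps": [[-0.7, 0.2, 0, 0, 0, 3, 1], [-0.7, 0.1, 0, 0, 0, 3, 1], [-0.7, 0.1, 0, 0, 0, 3, 1], [-0.7, 0.1, 0, 0, 0, 3, 1], [-0.7, 0.1, 0, 0, 0, 3, 1], [-0.7, 0.1, 0, 0, 0, 3, 1], [-0.7, 0.1, 0, 0, 0, 3, 1], [-0.7, 0.1, 0, 0, 0, 3, 1]]}}

```text
clock: 7.85
tool_pos: [0.6671, -0.1489, 0.0587]
eef_rot: [0.921, 0.389, 0.0, 0.0]
contact_force: [-0.1, 1.2, 0.3]
opening: 0.005
finger_force: 0.5
```

{"name": "step_arm", "arguments": {"steps": [[-0.7, 0.1, 0, 0, 0, 3, 1], [-0.7, 0.1, 0, 0, 0, 3, 1], [-0.7, 0.1, 0, 0, 0, 3, 1], [0, 0, 0, 0, 0, 0, 1], [0, 0, 0, 0, 0, 0, 1]]}}

```text
clock: 8.48
tool_pos: [0.6541, -0.1653, 0.0587]
eef_rot: [0.948, 0.317, 0.0, 0.0]
contact_force: [-0.4, 0.1, 0.4]
opening: 0.003
finger_force: 0.0
```

```bash
python3 -c "
from h import *
where()
from plant import r
for n in ('top','wrist'):
    s=r.snapshot(n);pickle.dump(s,open(n+'1.pkl','wb'));cv2.imwrite('pics/'+n+'1.png',s['pixels'][:,:,::-1])
a=cv2.imread('pics/top1.png')[120:240,190:350];b=cv2.imread('pics/wrist1.png')
cv2.imwrite('pics/m1.png',np.vstack([cv2.resize(a,(400,300),interpolation=2),cv2.resize(b,(400,300))]))
"
```

```text
R 0.1369 ang -44.50 z 0.0587 phi -52.99 F [-0.4  0.1  0.4] bar(contact) -51.21 t 8.475
```

View pics/m1.png

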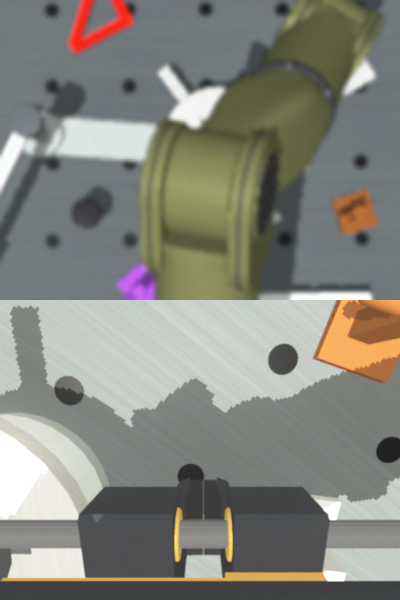

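The crop shows the torch post untouched and the arm occluding most of the turntable; a short bar is visible at ~(170,75), which I can measure.

```bash
python3 -c "
from h import *
s=pickle.load(open('top1.pkl','rb'))
A,M=tt_meas(s,C,.088,.118)
a=peak(A,M[1:6].mean(0),39);a=peak(A,M[1:6].mean(0),a);print(a,a-90)
A,M=tt_meas(pickle.load(open('top0.pkl','rb')),C,.088,.118)
for a in(43,133,-47,-136.5):
  b=peak(A,M[1:6].mean(0),a);print(a,peak(A,M[1:6].mean(0),b))
plan([bar(-58,.016,R=.138)],da=2)"
```

```text
37.35972834939146 -52.64027165060854
43 43.73190355320536
133 132.85137013099674
-47 -47.57796851259426
-136.5 -138.28491337736594
[[-0.55, 0.12, -0.04, 0.0, 0.0, 1.7, 1.0], [-0.55, 0.14, -0.05, 0.0, 0.0, 1.7, 1.0], [-0.55, 0.15, -0.04, 0.0, 0.0, 1.6, 1.0]]
end [ 0.6431 -0.1778  0.06  ] -57.97
```

{"name": "step_arm", "arguments": {"steps": [[-0.3, 0.1, 0, 0, 0, 1.2, 1], [-0.3, 0.1, 0, 0, 0, 1.2, 1], [-0.3, 0, 0, 0, 0, 1.2, 1], [-0.2, 0, 0, 0, 0, 1, 1], [0, 0, 0, 0, 0, 0, 1], [0, 0, 0, 0, 0, 0, 1]]}}

```text
clock: 9.32
tool_pos: [0.646, -0.1731, 0.0587]
eef_rot: [0.96, 0.279, -0.0, -0.0]
contact_force: [-0.2, 0.4, -0.5]
opening: 0.002
finger_force: 0.0
```

```bash
python3 -c "
from h import *
where()"
```

```text
R 0.1371 ang -49.21 z 0.0587 phi -57.60 F [-0.2  0.4 -0.5] bar(contact) -55.91 t 9.325
```

{"name": "step_arm", "arguments": {"steps": [[2, 0, 0, 0, 0, 0, 1], [0, 0, -4, 0, 0, 0, 1], [0, 0, -4, 0, 0, 0, 1], [0, 0, -5, 0, 0, 0, 1], [3, 0, -5, 0, 0, 0, 1], [5, 0, -3, 0, 0, 0, 1], [5, 0, 0, 0, 0, 0, 1], [5, 0, 0, 0, 0, 0, 1]]}}

```text
clock: 10.32
tool_pos: [0.8162, -0.0647, 0.2698]
eef_rot: [0.96, 0.279, 0.001, 0.0]
contact_force: [1.0, 0.1, 0.3]
opening: 0.005
finger_force: 0.0
```

{"name": "step_arm", "arguments": {"steps": [[5, 0, 0, 0, 0, 0, 1], [5, 0, 0, 0, 0, 0, 1], [5, 0, 0, 0, 0, 0, 1], [0, 0, 0, 0, 0, 0, 1], [0, 0, 0, 0, 0, 0, 1]]}}

```text
clock: 10.95
tool_pos: [0.8919, 0.0029, 0.262]
eef_rot: [0.961, 0.276, 0.019, 0.005]
contact_force: [0.1, 0.4, -1.0]
opening: 0.004
finger_force: 0.0
```

```bash
python3 -c "
from h import *
from plant import r
print(st()[:2])
s=r.snapshot('top');pickle.dump(s,open('top2.pkl','wb'))
cv2.imwrite('pics/m2.png',cv2.resize(s['pixels'][120:240,190:350,::-1],(800,600),interpolation=2))
A,M=tt_meas(s,C,.088,.155)
for a in(-58,32,122):
  b=peak(A,M[1:6].mean(0),a);print(a,peak(A,M[1:6].mean(0),b),[round(peak(A,m,b),2) for m in M[::3]])
"
```

```text
(array([0.89192717, 0.00289165, 0.26196752]), np.float64(-57.933826861322714))
-58 -58.07752834802679 [np.float64(-58.05), np.float64(-58.05), np.float64(-58.17), np.float64(-58.07), np.float64(-58.01), np.float64(-57.92)]
32 45.583968815733336 [np.float64(35.87), np.float64(42.65), np.float64(33.79), np.float64(44.99), np.float64(43.17), np.float64(39.33)]
122 116.40019992812917 [np.float64(109.25), np.float64(120.84), np.float64(118.76), np.float64(119.37), np.float64(118.96), np.float64(122.25)]
```

View pics/m2.png

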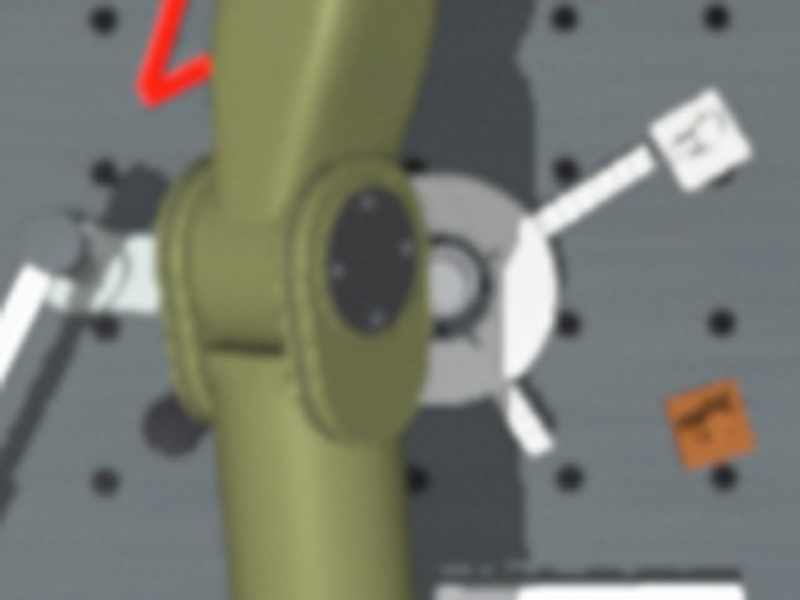

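Long bar now points at ~-58° (800×600 crop: bar from (530,225) to (650,158), post at (700,140)); about 1.9° remains.

```bash
cat >> h.py <<'E'
def fix(phi):
    from scipy.spatial.transform import Rotation as R
    _,_,s=st();a=np.radians(phi);y=np.array([np.cos(a),np.sin(a),0]);z=np.array([0,0,-1.]);T=np.c_[np.cross(y,z),y,z]
    print("fix rotvec",np.round((R.from_quat(s["eef_rot"]).inv()*R.from_matrix(T)).as_rotvec(degrees=True),1))
E
python3 -c "
from h import *
fix(-58)
b=bar(-58,.045,R=.138)
plan([(.80,-.05,.26,-58),(b[0],b[1],.22,-58),(b[0],b[1],.10,-58)])"
```

```text
fix rotvec [ 1.2 -2.   0.1]
[[-3.54, -0.13, 0.09, 0.0, 0.0, 0.0, 1.0], [-3.53, -0.14, 0.09, 0.0, 0.0, 0.0, 1.0], [-3.54, -0.13, 0.1, 0.0, 0.0, 0.1, 1.0], [-4.29, 0.63, 1.0, 0.0, 0.0, -0.0, 1.0], [-4.3, 0.64, 1.0, 0.0, 0.0, -0.0, 1.0], [-4.29, 0.63, 1.0, 0.0, 0.0, -0.0, 1.0], [-4.3, 0.64, 1.0, 0.0, 0.0, -0.0, 1.0], [0.0, -0.0, 4.0, 0.0, 0.0, -0.0, 1.0]]
[[0.0, -0.0, 4.0, 0.0, 0.0, -0.0, 1.0], [0.0, -0.0, 4.0, 0.0, 0.0, -0.0, 1.0]]
end [ 0.6677 -0.1625  0.1   ] -58.04
```

{"name": "step_arm", "arguments": {"steps": [[-3.5, -0.1, 0.1, 0, 0, 0, 1], [-3.5, -0.1, 0.1, 1.2, -2, 0, 1], [-3.5, -0.1, 0.1, 0, 0, 0, 1], [-4.3, 0.6, 1, 0, 0, 0, 1], [-4.3, 0.6, 1, 0, 0, 0, 1], [-4.3, 0.6, 1, 0, 0, 0, 1], [0, 0, 0, 0, 0, 0, 1], [0, 0, 0, 0, 0, 0, 1]]}}

```text
clock: 12.0
tool_pos: [0.7178, -0.1252, 0.2285]
eef_rot: [0.961, 0.277, 0.001, -0.002]
contact_force: [-0.0, -0.0, 0.0]
opening: 0.01
finger_force: 0.0
```

```bash
python3 -c "
from h import *
fix(-59.5);where()
b=bar(-58,.045,R=.138);c=bar(-58,.030,R=.138,z=.0587);d=bar(-58,.023,R=.138,z=.0587)
plan([(b[0],b[1],.22,-59.5),(b[0],b[1],.0587,-59.5),(*c[:3],-59.5),(*d[:3],-59.5)])"
```

```text
fix rotvec [-0.2 -0.2  1.6]
R 0.1708 ang -19.09 z 0.2285 phi -57.87 F [-0. -0.  0.] bar(contact) -24.46 t 12.0
[[-3.12, 0.25, 0.42, 0.0, 0.0, 0.8, 1.0], [-3.11, 0.29, 0.43, 0.0, 0.0, 0.8, 1.0], [0.0, -0.0, 4.03, 0.0, 0.0, 0.0, 1.0], [0.0, -0.0, 4.03, 0.0, 0.0, 0.0, 1.0], [0.0, -0.0, 4.04, 0.0, 0.0, 0.0, 1.0], [0.0, -0.0, 4.03, 0.0, 0.0, 0.0, 1.0], [-1.5, 0.03, -0.0, 0.0, 0.0, 0.0, 1.0], [-0.7, 0.02, -0.0, 0.0, 0.0, 0.0, 1.0]]
end [ 0.649  -0.1741  0.0587] -59.47
```

{"name": "step_arm", "arguments": {"steps": [[-3.1, 0.3, 0.4, 0, 0, 0.8, 1], [-3.1, 0.3, 0.4, 0, 0, 0.8, 1], [0, 0, 4, 0, 0, 0, 1], [0, 0, 4, 0, 0, 0, 1], [0, 0, 4, 0, 0, 0, 1], [0, 0, 4, 0, 0, 0, 1], [-1, 0, 0, 0, 0, 0, 1], [0, 0, 0, 0, 0, 0, 1]]}}

```text
clock: 13.0
tool_pos: [0.6589, -0.1694, 0.0609]
eef_rot: [0.965, 0.262, 0.0, -0.001]
contact_force: [-0.1, -0.5, 0.5]
opening: 0.006
finger_force: 0.0
```

{"name": "step_arm", "arguments": {"steps": [[0, 0, 0, 0, 0, 0, 1], [0, 0, 0, 0, 0, 0, 1]]}}

```text
clock: 13.25
tool_pos: [0.6594, -0.1682, 0.0606]
eef_rot: [0.965, 0.263, 0.001, -0.001]
contact_force: [1.0, 0.1, 0.9]
opening: 0.004
finger_force: 0.0
```

```bash
python3 -c "
from h import *
where();plan([(.6425,-.176,.0587,-59.5)],dp=.003)"
```

```text
R 0.1428 ang -43.84 z 0.0606 phi -59.53 F [1.  0.1 0.9] bar(contact) -50.27 t 13.25
[[-0.26, -0.03, 0.03, 0.0, 0.0, -0.0, 1.0], [-0.27, -0.02, 0.03, 0.0, 0.0, -0.0, 1.0], [-0.26, -0.03, 0.02, 0.0, 0.0, -0.0, 1.0], [-0.27, -0.03, 0.03, 0.0, 0.0, -0.0, 1.0], [-0.26, -0.02, 0.03, 0.0, 0.0, -0.0, 1.0], [-0.27, -0.03, 0.03, 0.0, 0.0, -0.0, 1.0], [-0.26, -0.03, 0.02, 0.0, 0.0, -0.0, 1.0]]
end [ 0.6425 -0.176   0.0587] -59.53
```

{"name": "step_arm", "arguments": {"steps": [[-0.4, 0, 0, 0, 0, 0, 1], [-0.4, 0, 0, 0, 0, 0, 1], [-0.3, -0.1, 0, 0, 0, 0, 1], [-0.2, -0.1, 0, 0, 0, 0, 1], [-0.2, 0, 0, 0, 0, 0, 1], [-0.2, 0, 0, 0, 0, 0, 1], [0, 0, 0, 0, 0, 0, 1], [0, 0, 0, 0, 0, 0, 1]]}}

```text
clock: 14.25
tool_pos: [0.6423, -0.1751, 0.0589]
eef_rot: [0.965, 0.262, -0.001, -0.002]
contact_force: [-0.7, -0.1, -0.7]
opening: 0.005
finger_force: 0.0
```

```bash
python3 -c "
from h import *
where();plan([(.6425,-.176,.0587,-59.5)],dp=.003)"
```

```text
R 0.1363 ang -50.92 z 0.0589 phi -59.57 F [-0.7 -0.1 -0.7] bar(contact) -57.67 t 14.25
[[-0.03, 0.09, 0.02, 0.0, 0.0, -0.1, 1.0]]
end [ 0.6425 -0.176   0.0587] -59.47
```

```bash
python3 -c "
from h import *
p,f,_=st();q=p+.025*np.array([.862,.507,0])
plan([(*q,f),(q[0],q[1],.34,f),(.50,.38,.34,-30)],dp=.05)"
```

```text
[[2.5, -0.0, -0.0, 0.0, 0.0, 0.0, 1.0], [0.0, -0.0, -4.68, 0.0, 0.0, 0.0, 1.0], [0.0, -0.0, -4.69, 0.0, 0.0, 0.0, 1.0], [0.0, -0.0, -4.68, 0.0, 0.0, 0.0, 1.0], [0.0, -0.0, -4.69, 0.0, 0.0, 0.0, 1.0], [0.0, -0.0, -4.68, 0.0, 0.0, 0.0, 1.0], [0.0, -0.0, -4.69, 0.0, 0.0, 0.0, 1.0], [1.11, -4.59, 0.0, 0.0, 0.0, -2.5, 1.0]]
[[1.31, -4.54, 0.0, 0.0, 0.0, -2.4, 1.0], [1.5, -4.47, 0.0, 0.0, 0.0, -2.5, 1.0], [1.7, -4.41, 0.0, 0.0, 0.0, -2.5, 1.0], [1.88, -4.33, 0.0, 0.0, 0.0, -2.4, 1.0], [2.06, -4.25, 0.0, 0.0, 0.0, -2.5, 1.0], [2.25, -4.15, 0.0, 0.0, 0.0, -2.5, 1.0], [2.43, -4.05, 0.0, 0.0, 0.0, -2.4, 1.0], [2.59, -3.95, 0.0, 0.0, 0.0, -2.5, 1.0]]
[[2.76, -3.83, 0.0, 0.0, 0.0, -2.4, 1.0], [2.92, -3.71, 0.0, 0.0, 0.0, -2.5, 1.0], [3.08, -3.57, 0.0, 0.0, 0.0, -2.5, 1.0]]
end [0.5    0.3799 0.34  ] -29.97
```

{"name": "step_arm", "arguments": {"steps": [[2.5, 0, 0, 0, 0, 0, 1], [0, 0, -4.7, 0, 0, 0, 1], [0, 0, -4.7, 0, 0, 0, 1], [0, 0, -4.7, 0, 0, 0, 1], [0, 0, -4.7, 0, 0, 0, 1], [0, 0, -4.7, 0, 0, 0, 1], [0, 0, -4.7, 0, 0, 0, 1], [1.1, -4.6, 0, 0, 0, -2.5, 1]]}}

```text
clock: 15.25
tool_pos: [0.6516, -0.1235, 0.3458]
eef_rot: [0.96, 0.281, 0.002, 0.002]
contact_force: [-0.0, -0.4, 0.2]
opening: 0.003
finger_force: 0.0
```

{"name": "step_arm", "arguments": {"steps": [[1.3, -4.5, 0, 0, 0, -2.5, 1], [1.5, -4.5, 0, 0, 0, -2.5, 1], [1.7, -4.4, 0, 0, 0, -2.5, 1], [1.9, -4.3, 0, 0, 0, -2.5, 1], [2, -4.2, 0, 0, 0, -2.5, 1], [2.2, -4.2, 0, 0, 0, -2.5, 1], [2.4, -4, 0, 0, 0, -2.5, 1], [2.6, -4, 0, 0, 0, -2.5, 1]]}}

```text
clock: 16.25
tool_pos: [0.5391, 0.2433, 0.3425]
eef_rot: [0.895, 0.446, -0.0, -0.002]
contact_force: [1.1, -0.2, 0.3]
opening: 0.005
finger_force: 0.0
```

{"name": "step_arm", "arguments": {"steps": [[2.8, -3.8, 0, 0, 0, -2.5, 1], [2.9, -3.7, 0, 0, 0, -2.5, 1], [3.1, -3.6, 0, 0, 0, -2.5, 1], [0, 0, 0, 0, 0, 0, 1], [0, 0, 0, 0, 0, 0, 1]]}}

```text
clock: 16.88
tool_pos: [0.4986, 0.3765, 0.3429]
eef_rot: [0.864, 0.503, -0.0, -0.001]
contact_force: [0.1, -0.0, 0.3]
opening: 0.009
finger_force: 0.0
```

```bash
python3 -c "
from h import *
from plant import r
print(st()[:2])
for n in('top','side'):
  s=r.snapshot(n);pickle.dump(s,open(n+'3.pkl','wb'))
  if n=='top':
    cv2.imwrite('pics/m3.png',cv2.resize(s['pixels'][120:255,150:330,::-1],(800,600),interpolation=2))
    A,M=tt_meas(s,C,.088,.155)
    for a in(-60,30,120,-150):
      b=peak(A,M[1:6].mean(0),a);print(a,peak(A,M[1:6].mean(0),b),[round(peak(A,m,b),2) for m in M[::3]])
  else: cv2.imwrite('pics/m3s.png',cv2.resize(s['pixels'][130:250,190:350,::-1],(800,600),interpolation=2))
"
```

```text
(array([0.49864188, 0.37651189, 0.34285889]), np.float64(-29.6304284210652))
-60 -59.85539063899806 [np.float64(-59.7), np.float64(-60.0), np.float64(-59.82), np.float64(-59.67), np.float64(-59.93), np.float64(-59.63)]
30 31.462263527576017 [np.float64(31.61), np.float64(31.61), np.float64(31.22), np.float64(31.32), np.float64(24.65), np.float64(27.78)]
120 120.83746568511917 [np.float64(120.8), np.float64(121.01), np.float64(120.75), np.float64(120.46), np.float64(123.2), np.float64(117.68)]
-150 -150.48206241501444 [np.float64(-150.63), np.float64(-150.55), np.float64(-150.29), np.float64(-150.25), np.float64(-152.84), np.float64(-154.09)]
```

View pics/m3.png

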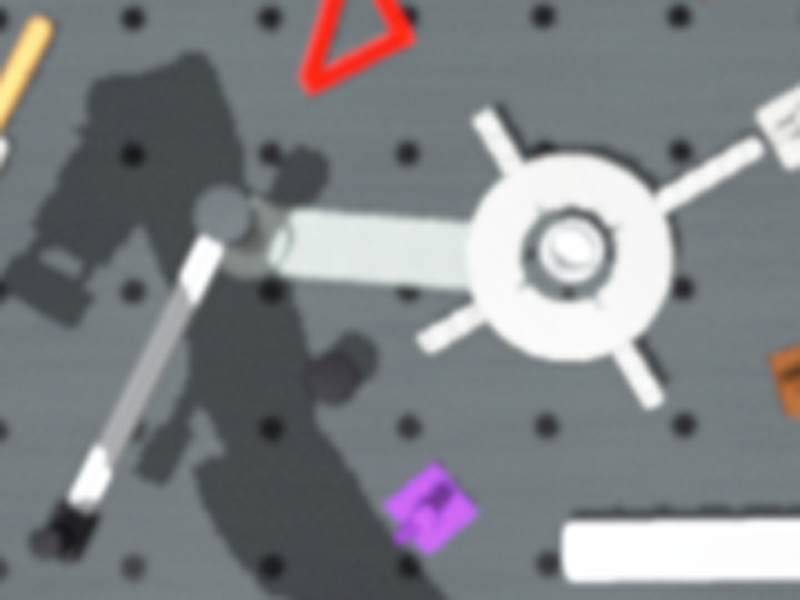

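View pics/m3s.png

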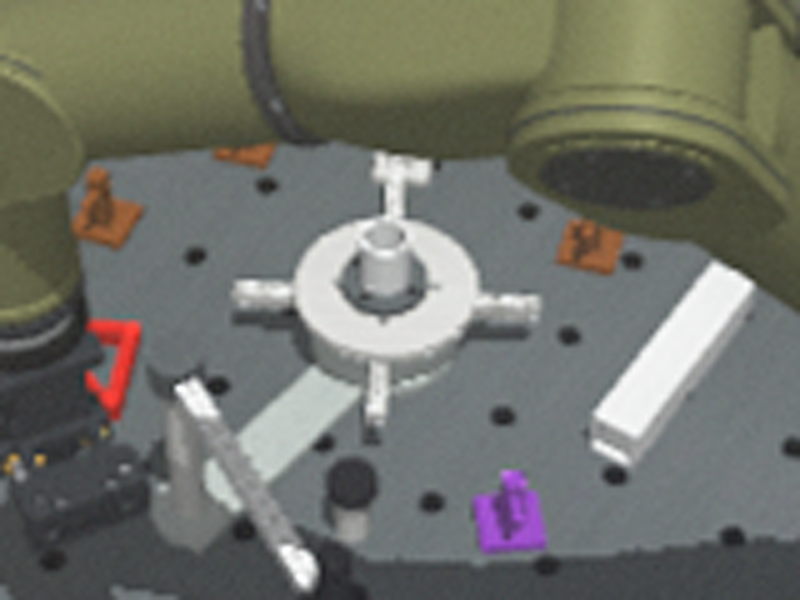

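Top crop: long bar points at the white post with all four bars agreeing on -59.6±0.3° against a target of -59.4…-60.1; workpiece centred. The side view confirms it. Next, the torch arm: hub (222,214), arm end ~(85,490) in the crop.

```bash
cat >> h.py <<'E'
C2=np.array([.5554,-.0679])
E
python3 -c "
from h import *
s=pickle.load(open('top3.pkl','rb'))
g=lambda u,v,z:ray(s,150+u/4.444-.4,120+v/4.444-.4,z)[:2]
h=g(222,214,.2);a=g(205,262,.189);b=g(85,492,.189);e=g(70,532,.189)
print(h,'pivot-axis',np.hypot(*(h-C2)));d=b-a;print(a,b,np.degrees(np.arctan2(d[1],d[0])),np.hypot(*(b-h)),np.hypot(*(a-h)))
d=b-h;print(np.degrees(np.arctan2(d[1],d[0])))
d=C2-h;print('home',np.degrees(np.arctan2(d[1],d[0])))
print(g(283,245,0),g(470,255,0))"
```

```text
[0.57608396 0.1709934 ] pivot-axis 0.2397871640761225
[0.54485547 0.18369616] [0.39126982 0.26429561] 152.3101833438204 0.20703036005137065 0.033713186311923014
153.21337108574008
home -94.94846525081407
[0.57121273 0.14599078] [0.56254475 0.00297939]
```

```bash
cat >> h.py <<'E'
PV=np.array([.576,.171])
def tor(a,off,R=.115,z=.191):
    t=np.radians(a);u=np.array([np.cos(t),np.sin(t)]);n=np.array([-u[1],u[0]]);q=PV+R*u-off*n
    return (*q,z,a-180)
def where2():
    p,f,s=st();d=p[:2]-PV;R=np.hypot(*d);a=np.degrees(np.arctan2(d[1],d[0]))%360
    print("R %.4f ang %.2f z %.4f phi %.2f"%(R,a,p[2],f),"F",np.round(s["contact_force"],1),"arm(contact .016/.021) %.2f %.2f"%(a+np.degrees(np.arcsin(.016/R)),a+np.degrees(np.arcsin(.021/R))),"t",s["clock"],"q",np.round(s["q"],2))
E
python3 -c "
from h import *
fix(-27.5)
a=tor(152.5,.05);plan([(*a[:2],.30,-27.5),a],dp=.05)
print('arc');plan([tor(x,.018) for x in np.arange(155.5,180,3)],p=tor(152.5,.018)[:3],phi=-27.5,da=5)"
```

```text
fix rotvec [-0.1 -0.1 -2.2]
[[-3.14, 1.71, 1.44, 0.0, 0.0, -0.7, 1.0], [-3.15, 1.67, 1.44, 0.0, 0.0, -0.8, 1.0], [-3.19, 1.63, 1.44, 0.0, 0.0, -0.7, 1.0], [0.0, 0.0, 3.63, 0.0, 0.0, -0.0, 1.0], [0.0, 0.0, 3.64, 0.0, 0.0, -0.0, 1.0], [0.0, 0.0, 3.63, 0.0, 0.0, -0.0, 1.0]]
end [0.4971 0.2684 0.191 ] -27.55
arc
[[-0.6, -0.08, -0.0, 0.0, 0.0, -3.0, 1.0], [-0.61, -0.08, -0.0, 0.0, 0.0, -3.0, 1.0], [-0.6, -0.08, -0.0, 0.0, 0.0, -3.0, 1.0], [-0.61, -0.07, -0.0, 0.0, 0.0, -3.0, 1.0], [-0.6, -0.08, -0.0, 0.0, 0.0, -3.0, 1.0], [-0.61, -0.08, -0.0, 0.0, 0.0, -3.0, 1.0], [-0.6, -0.08, -0.0, 0.0, 0.0, -3.0, 1.0], [-0.6, -0.08, -0.0, 0.0, 0.0, -3.0, 1.0]]
[[-0.61, -0.08, -0.0, 0.0, 0.0, -3.0, 1.0]]
end [0.4611 0.19   0.191 ] -0.5
```

{"name": "step_arm", "arguments": {"steps": [[-3.1, 1.7, 1.4, 0, 0, -0.8, 1], [-3.2, 1.7, 1.4, 0, 0, -0.8, 1], [-3.2, 1.6, 1.4, 0, 0, -0.7, 1], [0, 0, 3.6, 0, 0, 0, 1], [0, 0, 3.7, 0, 0, 0, 1], [0, 0, 3.7, 0, 0, 0, 1], [0, 0, 0, 0, 0, 0, 1], [0, 0, 0, 0, 0, 0, 1]]}}

```text
clock: 17.98
tool_pos: [0.4976, 0.2699, 0.192]
eef_rot: [0.854, 0.52, 0.001, -0.001]
contact_force: [0.3, -1.0, 0.4]
opening: 0.008
finger_force: 0.0
```

```bash
python3 -c "
from h import *
where2();plan([tor(152.5,.020)])"
```

```text
R 0.1263 ang 128.41 z 0.1920 phi -27.36 F [ 0.3 -1.   0.4] arm(contact .016/.021) 135.69 137.99 t 17.975 q [-0.91  0.78  0.58  1.83 -0.63  0.72 -0.44]
[[-3.15, 0.02, 0.1, 0.0, 0.0, 0.1, 1.0]]
end [0.4833 0.2419 0.191 ] -27.46
```

{"name": "step_arm", "arguments": {"steps": [[-0.8, 0, 0.1, 0, 0, 0, 1], [-0.8, 0, 0, 0, 0, 0, 1], [-0.8, 0, 0, 0, 0, 0, 1], [-0.7, 0, 0, 0, 0, 0, 1], [-0.6, -0.1, 0, 0, 0, -3, 1], [-0.6, -0.1, 0, 0, 0, -3, 1], [-0.6, -0.1, 0, 0, 0, -3, 1], [-0.6, -0.1, 0, 0, 0, -3, 1]]}}

```text
clock: 18.98
tool_pos: [0.4698, 0.2229, 0.1898]
eef_rot: [0.794, 0.608, 0.001, -0.002]
contact_force: [2.1, 1.6, -0.4]
opening: 0.004
finger_force: 0.9
```

{"name": "step_arm", "arguments": {"steps": [[-0.6, -0.1, 0, 0, 0, -3, 1], [-0.6, -0.1, 0, 0, 0, -3, 1], [-0.6, -0.1, 0, 0, 0, -3, 1], [-0.6, -0.1, 0, 0, 0, -3, 1], [-0.6, -0.1, 0, 0, 0, -3, 1], [-0.6, -0.1, 0, 0, 0, -3, 1], [-0.6, -0.1, 0, 0, 0, -3, 1], [-0.6, -0.1, 0, 0, 0, -3, 1]]}}

```text
clock: 19.98
tool_pos: [0.4577, 0.1761, 0.1897]
eef_rot: [0.65, 0.76, 0.001, -0.002]
contact_force: [0.2, 1.7, 1.8]
opening: 0.006
finger_force: 0.9
```

```bash
python3 -c "
from h import *
where2()"
```

```text
R 0.1185 ang 177.51 z 0.1897 phi 8.86 F [0.2 1.7 1.8] arm(contact .016/.021) 185.28 187.73 t 19.975 q [-0.67  0.65  0.35  2.05 -0.45  0.51  0.16]
```

{"name": "step_arm", "arguments": {"steps": [[-0.6, 0, 0, 0, 0, -3, 1], [-0.6, 0, 0, 0, 0, -3, 1], [-0.6, -0.1, 0, 0, 0, -3, 1], [-0.6, 0, 0, 0, 0, -3, 1], [-0.6, -0.1, 0, 0, 0, -3, 1], [-0.6, -0.1, 0, 0, 0, -3, 1], [-0.6, 0, 0, 0, 0, -3, 1], [-0.6, -0.1, 0, 0, 0, -3, 1]]}}

```text
clock: 20.98
tool_pos: [0.468, 0.1291, 0.1891]
eef_rot: [0.478, 0.878, 0.0, -0.003]
contact_force: [-2.1, 0.4, 0.6]
opening: 0.004
finger_force: 1.0
```

{"name": "step_arm", "arguments": {"steps": [[-0.6, -0.1, 0, 0, 0, -3, 1], [-0.6, 0, 0, 0, 0, -3, 1], [-0.6, -0.1, 0, 0, 0, -3, 1], [-0.6, -0.1, 0, 0, 0, -3, 1], [-0.6, 0, 0, 0, 0, -3, 1], [-0.6, -0.1, 0, 0, 0, -3, 1], [-0.6, -0.1, 0, 0, 0, -3, 1], [-0.6, -0.1, 0, 0, 0, -3, 1]]}}

```text
clock: 21.98
tool_pos: [0.4961, 0.0898, 0.1888]
eef_rot: [0.285, 0.958, 0.0, -0.003]
contact_force: [-2.1, -0.0, 0.1]
opening: 0.009
finger_force: 1.0
```

```bash
python3 -c "
from h import *
where2()"
```

```text
R 0.1139 ang 225.46 z 0.1888 phi 56.83 F [-2.1 -0.   0.1] arm(contact .016/.021) 233.53 236.08 t 21.975 q [-0.32  0.64  0.09  2.   -0.12  0.51  0.84]
```

{"name": "step_arm", "arguments": {"steps": [[-0.6, -0.1, 0, 0, 0, -3, 1], [-0.6, -0.1, 0, 0, 0, -3, 1], [-0.6, -0.1, 0, 0, 0, -3, 1], [-0.6, -0.1, 0, 0, 0, -3, 1], [-0.6, -0.1, 0, 0, 0, -3, 1], [-0.6, -0.1, 0, 0, 0, -3, 1], [-0.6, -0.1, 0, 0, 0, -3, 1]]}}

```text
clock: 22.85
tool_pos: [0.5314, 0.0658, 0.1886]
eef_rot: [0.106, 0.994, 0.001, -0.003]
contact_force: [-2.1, -0.3, 0.9]
opening: 0.003
finger_force: 1.0
```

{"name": "step_arm", "arguments": {"steps": [[-0.3, 0, 0, 0, 0, -1.5, 1], [-0.3, 0, 0, 0, 0, -1.5, 1], [-0.2, 0, 0, 0, 0, -1, 1], [-0.2, 0, 0, 0, 0, -1, 1]]}}

```text
clock: 23.35
tool_pos: [0.5426, 0.065, 0.1889]
eef_rot: [0.063, 0.998, 0.001, -0.001]
contact_force: [-2.7, -0.1, -0.8]
opening: 0.005
finger_force: 1.0
```

```bash
python3 -c "
from h import *
where2()"
```

```text
R 0.1112 ang 252.52 z 0.1889 phi 82.79 F [-2.7 -0.1 -0.8] arm(contact .016/.021) 260.79 263.41 t 23.35 q [-0.17  0.68 -0.05  1.87  0.05  0.59  1.2 ]
```

Near home; pushing slowly until the force rises.

{"name": "step_arm", "arguments": {"steps": [[-0.2, 0, 0, 0, 0, -1, 1], [-0.1, 0, 0, 0, 0, -0.5, 1], [-0.1, 0, 0, 0, 0, 0, 1], [-0.1, 0, 0, 0, 0, 0, 1]]}}

```text
clock: 23.85
tool_pos: [0.5478, 0.0644, 0.189]
eef_rot: [0.05, 0.999, 0.001, -0.001]
contact_force: [-2.0, -1.6, -0.7]
opening: -0.001
finger_force: 1.0
```

{"name": "step_arm", "arguments": {"steps": [[-0.1, 0, 0, 0, 0, 0, 1], [-0.1, 0, 0, 0, 0, 0, 1]]}}

```text
clock: 24.1
tool_pos: [0.5498, 0.0643, 0.1889]
eef_rot: [0.05, 0.999, 0.001, -0.001]
contact_force: [-2.1, -1.0, 1.0]
opening: 0.006
finger_force: 1.0
```

{"name": "step_arm", "arguments": {"steps": [[-0.1, 0, 0, 0, 0, 0, 1], [-0.1, 0, 0, 0, 0, 0, 1]]}}

```text
clock: 24.35
tool_pos: [0.5516, 0.064, 0.1889]
eef_rot: [0.05, 0.999, 0.001, -0.001]
contact_force: [-2.8, -1.4, 1.1]
opening: 0.002
finger_force: 1.2
```

```bash
python3 -c "
from h import *
where2()"
```

```text
R 0.1097 ang 257.16 z 0.1889 phi 84.24 F [-2.8 -1.4  1.1] arm(contact .016/.021) 265.55 268.20 t 24.35 q [-0.16  0.69 -0.05  1.85  0.05  0.61  1.22]
```

{"name": "step_arm", "arguments": {"steps": [[-0.1, 0, 0, 0, 0, 0, 1], [-0.1, 0, 0, 0, 0, 0, 1]]}}

```text
clock: 24.6
tool_pos: [0.5518, 0.064, 0.1889]
eef_rot: [0.05, 0.999, 0.001, -0.003]
contact_force: [-8.6, -1.0, 5.6]
opening: 0.006
finger_force: 4.0
```

{"name": "step_arm", "arguments": {"steps": [[-0.1, 0, 0, 0, 0, 0, 1], [-0.1, 0, 0, 0, 0, 0, 1]]}}

```text
clock: 24.85
tool_pos: [0.5519, 0.064, 0.1888]
eef_rot: [0.05, 0.999, 0.001, -0.005]
contact_force: [-12.0, -0.9, 9.7]
opening: 0.006
finger_force: 6.1
```

```bash
python3 -c "
from h import *
where2()
from plant import r
s=r.snapshot('side');cv2.imwrite('pics/m4.png',cv2.resize(s['pixels'][130:250,190:350,::-1],(800,600),interpolation=2))"
```

```text
R 0.1097 ang 257.29 z 0.1888 phi 84.30 F [-12.   -0.9   9.7] arm(contact .016/.021) 265.67 268.32 t 24.85 q [-0.16  0.69 -0.06  1.84  0.05  0.62  1.22]
```

View pics/m4.png

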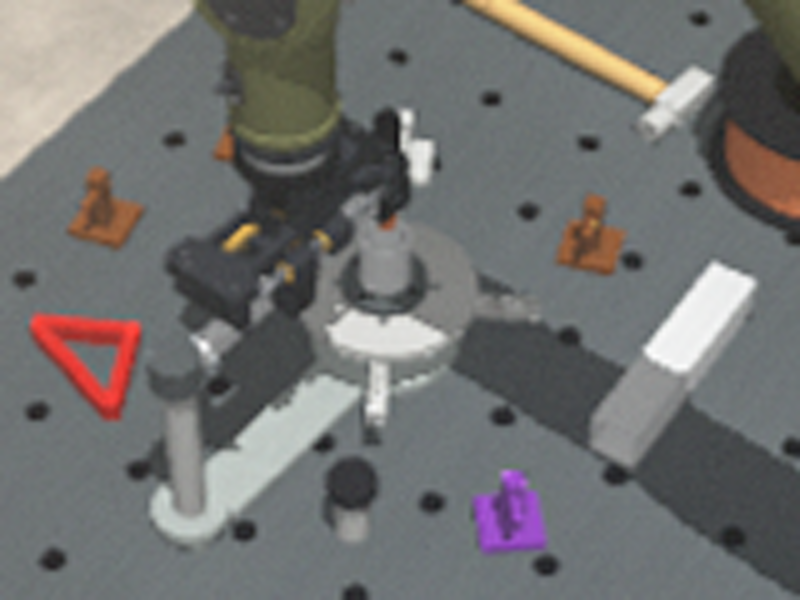

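The force rose sharply with no further motion, so the arm is on its stop; the nozzle (~(390,215)) sits over the pipe. Backing off.

{"name": "step_arm", "arguments": {"steps": [[0.5, 0, 0, 0, 0, 0, 1], [1.5, 0, 0, 0, 0, 0, 1], [3, 0, 0, 0, 0, 0, 1], [3, 0, -1, 0, 0, 0, 1], [2, 0, -4, 0, 0, 0, 1], [0, 0, -5, 0, 0, 0, 1], [0, 3, -4, 0, 0, 0, 1], [0, 5, 0, 0, 0, 0, 1]]}}

```text
clock: 25.9
tool_pos: [0.4681, 0.1536, 0.3333]
eef_rot: [0.053, 0.999, 0.004, 0.004]
contact_force: [0.8, -0.2, 0.2]
opening: 0.007
finger_force: 0.0
```

{"name": "step_arm", "arguments": {"steps": [[0, 5, 0, 0, 0, 0, 1], [0, 5, 0, 0, 0, 0, 1], [0, 5, 0, 0, 0, 0, 1], [0, 5, 0, 0, 0, 0, 1], [0, 5, 0, 0, 0, 0, 1], [0, 0, 0, 0, 0, 0, 1], [0, 0, 0, 0, 0, 0, 1]]}}

```text
clock: 26.78
tool_pos: [0.4902, 0.4016, 0.33]
eef_rot: [0.05, 0.999, 0.002, -0.0]
contact_force: [0.5, -0.5, 0.4]
opening: 0.005
finger_force: 0.0
```

```bash
python3 -c "
from h import *
from plant import r
print(st()[:2])
s=r.snapshot('top');cv2.imwrite('pics/m5.png',cv2.resize(s['pixels'][110:260,150:350,::-1],(800,600),interpolation=2))
A,M=tt_meas(s,C2,.088,.118);m=M[1:6].mean(0)
for a in(-60,30,120,-150): print(a,peak(A,m,peak(A,m,a)))
"
```

```text
(array([0.4902457 , 0.40155854, 0.33004343]), np.float64(84.22135327737026))
-60 -59.788704940955306
30 30.46824668543882
120 120.44645106440672
-150 -149.50813622354164
```

View pics/m5.png

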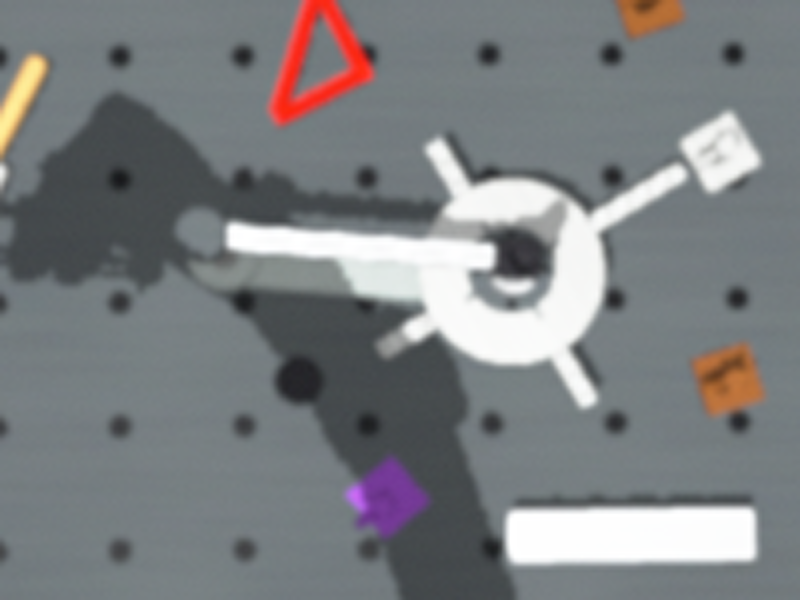

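Final view: long bar at -59.6° pointing at the white post (720,152), torch arm home over the pipe (520,255), bystanders undisturbed, robot clear.

```bash
python3 -c "
from plant import r
print(r.finish_job())"
```

```text
the job is handed in; nothing more can be done
None
```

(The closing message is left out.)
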